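# Set and lock the length of an easel leg

## Task

The telescopic easel leg in the wooden fitting jig is sprung and keeps sliding back in: take it by its steel crossbar and pull it out until its pointer stands level with the upright blade of the length mark on the rule. Holding it at the mark, slide your grip along the crossbar to push the black cam lever fully closed (in line with the leg). Do not let go: finish with the leg still held at the mark and the lever closed, so that a colleague can put in the safety screw; leave the length mark and the small things round the jig where they are.

Things in the scene. Friction and masses are not known exactly. Their poses are not given: they have to be found in the camera images.
- easel_jig: Fixed wooden board 120 x 340 x 12 mm with a black tail block at its -y end and a 16 mm square inner tube along y. Origin: on the work surface under the tube's axis, midway along the board. +y: the way the leg pulls out; +x: the side of the crossbar's long arm and the open lever; z up. Yaw varies up to 0.4 rad either way (0: +y is the robot's left).
- leg: Sliding leg: 24 mm square aluminium sleeve (top 52 mm above the work surface) over the inner tube, slides along the jig's +y 0 to 120 mm, starts fully in. Axes as the jig's; origin 12 mm above the work surface, on the sleeve's axis under the crossbar's middle plane. A spring pulls it in: 4 N fully in, 8 N at 100 mm. The lever does not stop the spring: let go and it slides back.
- bar_mid (a point): Point inside the steel crossbar's long arm, 60 mm to +x of the sleeve's axis, mid-thickness, mid-height (71 mm above the work surface). The crossbar is 12 mm thick (y), 34 mm tall (54 to 88 mm above the work surface) and along x runs from 35 mm on the -x side to 105 mm on the +x side of the sleeve's axis. It moves with the leg.
- lever (a joint): Black cam lever that travels with the leg. 0 = open: points 0.8 rad from +y toward +x (side edge up to 55 mm to +x of the sleeve's axis); 0.8 = closed on its stop, in line with the leg, pointing +y (side edge 5.5 mm to +x of the axis). Starts at 0 to 0.1. Stiff (about 3 N at the bar), stays where left. Fingers straddling the bar and moved along it toward -x meet its side and turn it shut.
- lever_tip (a point): Free end of the lever, mid-width, 68 mm from its upright pivot. The pivot is on the sleeve's axis, 50 mm to -y of the crossbar's middle plane. The lever is 11 mm wide and lies 93 to 102 mm above the work surface, 5 mm over the top of the crossbar.
- leg_pointer (a point): The lower part of the steel pointer, a 4 mm square pin hanging from the crossbar's short (-x) end, 37 mm to -x of the sleeve's axis, in the crossbar's middle plane.
- mark_tip (a point): Top of the length mark's upright blade (4 mm wide along y), 47 mm above the work surface, 50 mm to -x of the tube's axis. The mark is a dark steel saddle stiffly clamped on the rule along the -x side of the board; its place varies: the leg is 50 to 95 mm out when its pointer is level with it along the jig's y. The pointer passes it with 10 mm to spare.
- ink_bottle: Square ink bottle, 46 x 46 x 57 mm, standing beside the jig on its +x side near the tail block; to be left alone. Origin: centre of its underside.
- eraser: Eraser 48 x 22 x 12 mm, beside the jig on its -x side; to be left alone. Origin: centre of its underside.
- sharpener: Brass pencil sharpener 25 x 15 x 13 mm, beside the jig on its -x side; to be left alone. Origin: centre of its underside.

How it is judged:
By the outcome, as a careful person would: the job done as asked, in the order asked, and still so for the second after the job is handed in, while the arm keeps its last pose, push and grip.
It also fails if it takes over 48 s, if anything falls off the work surface, if the arm or the gripper's body presses on something with over 40 N, if the wrist force passes 120 N, or if a joint passes its speed limit or range.

## Robot

A 7-joint arm with a two-finger parallel gripper is mounted at the origin on a cart in front of the work surface, level with it; the furniture and walls round the work are solid. World frame = base frame: x ahead of the robot, y to its left, z up, the work surface at z = 0. Lengths are in m, angles in rad, forces in N, time in s.
With the tool pointing down it reaches from about 0.4 to 0.85 m from the base axis. Payload 4.5 kg.
Tool frame: the origin (TCP) lies midway between the tips of the shut fingers; the grasp point (between the pads) lies 19 mm behind it; z points along the fingers, y is the line along which they close (so a half turn about z gives the same grasp; the last joint's range is limited). The gripper opens to 88 mm and grips with 3 to 60 N. Pads are 18 mm wide; open, the fingers measure 123 mm over their backs; the gripper's body (75 mm by 187 mm) begins 45 mm behind the grasp point.
Start: joints at [-1.135, 0.689, -0.195, 1.565, 0.157, 0.902, -0.215], TCP at [0.244, 0.575, 0.239] pointing down, gripper open.
Joint ranges: [-3.01, 3.01], [-0.46, 2.08], [-1.47, 1.51], [0.13, 2.56], [-1, 4.14], [0.04, 2.09], [-2.66, 2.66]. Speed limits (rad/s): [2.57, 2.57, 3.14, 3.14, 3.14, 3.14, 3.14].

## Interface

Orientations are given as a unit quaternion [x, y, z, w].
In Python, from plant import r gives the robot as it stands. The module is installed in compiled form; this text tells all that it offers.
- The arm moves only by the tool step_arm, never from a script. Its argument "series" is a list of rows, each a list of 7 numbers: the shift along the world's x, y, z in mm, then the turn, a rotation vector about the world's x, y, z in rad, then the closure, from 0 (fully open) to 1 (shut). A call has 1 to 20 rows; each row shifts and turns the commanded pose from where the row before left it; what a row does not reach is not made up. A row lasts 1/10 s, in which the tool goes at most 50 mm and 8.59 degrees, less where a joint would pass 70% of its speed; a pose out of reach is approached as far as the arm can. A call is refused whole if a number of a shift passes 50 or a number of a turn 0.15, either way. A call with a gripper value outside its range is refused whole. The fingers move at their own pace and stop on an object; "force" is the grip in N (left out, the last holds). Time passes only in rows, so rows that do not move let the fingers close. It gives the time, the measured TCP pose, the force, the opening and the grip force at its end, in the units of the state.
- r.get_state(): the state, without advancing time (a new reading comes with each control period).
- r.snapshot(name): name is "scene" or "top"; returns (picture, depth): 420x560x3 uint8, blue, green, red; 420x560 float32, m along the optical axis (not along the pixel's ray), 0 where there is no reading.
- r.get_calibration(name): a dict with "intrinsics" (3x3 intrinsics, pixels), "pose" (4x4, takes a point from camera to world coordinates). Camera axes: x right, y up, looking along -z (the intrinsics and any distortion apply to the point x, -y, -z); pixel columns grow to the right and rows downward; lengths in m; the calibration is good to about 2 mm. A picture is of the moment at which its call begins. get_calibration takes no time and is no camera call.
- r.finish_job(): hands the job in; it is judged then, once.
The state is a dict: "clock": time; "q": joint angles; "qd": joint speeds; "joint_torque": joint torques, N m; "tool_pos": TCP position; "eef_rot": TCP orientation; "contact_force": force on the tool from outside, world axes, zero at the start; "moment": the same for the moment, N m; "opening": opening from 0.0 (shut) to 1.0 (fully open); "finger_force": force on a finger pad.
Only numpy, scipy, OpenCV 4.12 (cv2) and the standard library are available. Lean on these libraries where they do the work, as an engineer would, in place of code of your own. Each camera call takes 0.05 s, during which the arm holds its last target. There are 200 camera calls.

## Working session

There is one attempt and no reset: what is moved stays moved. The work goes in short steps, Python scripts to look and compute and a tool call to move; the robot and the scene stay as the last step left them, time stands still between calls to the robot, and variables do not carry over. Pictures are saved under pics/ and viewed, at most 10 in all, crops included, and the job is handed in when it is done.

Besides the shell and the picture viewer there is one more tool, called as name(argument=value, ...), one argument or row to a line, values as JSON. step_arm: Moves the arm, as the interface text tells. Its arguments: {"type":"object","properties":{"series":{"type":"array"},"force":{"type":"number"}},"required":["series"]}

```bash
mkdir -p pics
cat > h.py <<'E'
import numpy as np, cv2
from plant import r
def snap(n,f):
    c,d=r.snapshot(n); cv2.imwrite(f'pics/{f}.png',c); np.save(f'pics/{f}.npy',d); return c,d
def world(n,d):
    k=r.get_calibration(n); K=np.array(k['intrinsics']);T=np.array(k['pose'])
    v,u=np.mgrid[:d.shape[0],:d.shape[1]]
    P=np.stack([(u-K[0,2])/K[0,0]*d,-(v-K[1,2])/K[1,1]*d,-d,np.ones_like(d)],-1)
    W=(P@T.T)[...,:3]; W[d==0]=np.nan; return W
E
python3 - <<'E'
from h import *
for n in('scene','top'):
    c,d=snap(n,n+'1'); k=r.get_calibration(n); print(n,{a:np.round(b,3).tolist() for a,b in k.items()})
s=r.get_state();print({k:np.round(v,3).tolist() for k,v in s.items()})
E
```

```text
scene {'intrinsics': [[479.596, 0.0, 277.903], [0.0, 479.596, 211.923], [0.0, 0.0, 1.0]], 'pose': [[0.654, 0.339, -0.676, -0.058], [-0.756, 0.282, -0.59, -0.632], [-0.01, 0.898, 0.441, 0.452], [0.0, 0.0, 0.0, 1.0]]}
top {'intrinsics': [[520.366, 0.0, 285.634], [0.0, 520.366, 203.238], [0.0, 0.0, 1.0]], 'pose': [[0.029, 0.996, -0.085, 0.473], [-0.999, 0.027, -0.018, -0.134], [-0.015, 0.085, 0.996, 0.925], [0.0, 0.0, 0.0, 1.0]]}
{'clock': 0.1, 'q': [-1.135, 0.69, -0.195, 1.566, 0.157, 0.902, -0.215], 'qd': [-0.001, -0.003, 0.0, -0.003, 0.001, 0.0, 0.001], 'joint_torque': [-0.004, -52.851, -1.272, -15.384, -0.053, 0.002, 0.0], 'tool_pos': [0.244, 0.575, 0.238], 'eef_rot': [0.199, 0.98, -0.001, -0.0], 'contact_force': [0.122, -0.261, -0.419], 'moment': [-0.036, 0.026, -0.042], 'finger_force': 0.0, 'opening': 0.999}
```

View pics/top1.png

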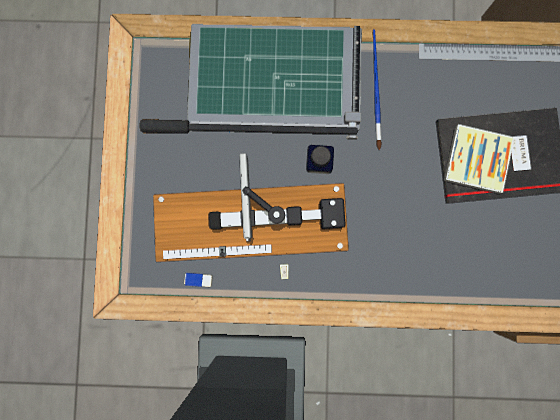

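View pics/scene1.png

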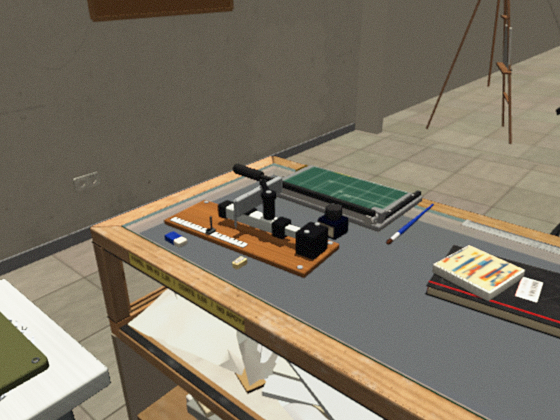

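The top view shows the jig from (155,195) to (347,250). The crossbar runs (243,155)-(249,240), the lever tip is near (247,190), the mark is near (222,252), and the paper cutter's handle is near (165,126). I'll enlarge it.

Run:
```python
from h import *
c=cv2.imread('pics/top1.png');d=np.load('pics/top1.npy');W=world('top',d)
cv2.imwrite('pics/crop1.png',cv2.resize(c[145:295,145:345],None,fx=4,fy=4,interpolation=cv2.INTER_CUBIC))
z=W[...,2]
m=(z>.075)&(z<.0915)&(W[...,0]<.56); m[:145]=0;m[260:]=0
for lo,hi in((.083,.0915),(.0925,.106),(.04,.051),(.007,.016)):
    q=(z>lo)&(z<hi);q[:150]=0;q[262:]=0;q[:,:150]=0;q[:,355:]=0
    p=W[q];print(lo,len(p)); 
    if len(p)>5:
        a=cv2.minAreaRect((p[:,:2]*1000).astype(np.float32));print(a)
for u,v in((320,155),(165,126),(160,128),(222,252),(243,160),(248,236),(276,214)): print(u,v,W[v,u].round(4))
```

```text
0.083 589
((553.3851928710938, -51.616310119628906), (142.20623779296875, 12.188783645629883), 4.973276138305664)
0.0925 470
((543.0427856445312, -84.32752990722656), (80.70640563964844, 25.89664077758789), 46.5557975769043)
0.04 471
((546.9077758789062, -93.06732177734375), (124.19495391845703, 221.3558349609375), 12.524679183959961)
0.007 9908
((535.5404052734375, -53.023193359375), (161.2682647705078, 339.96124267578125), 4.981027603149414)
320 155 [ 0.6298 -0.1739  0.0553]
165 126 [0.6726 0.091  0.057 ]
160 128 [0.6688 0.0992 0.0576]
222 252 [ 0.4615 -0.0101  0.024 ]
243 160 [ 0.6127 -0.0471  0.0865]
248 236 [ 0.4891 -0.0599  0.0894]
276 214 [ 0.5248 -0.1043  0.1038]
```

View pics/crop1.png

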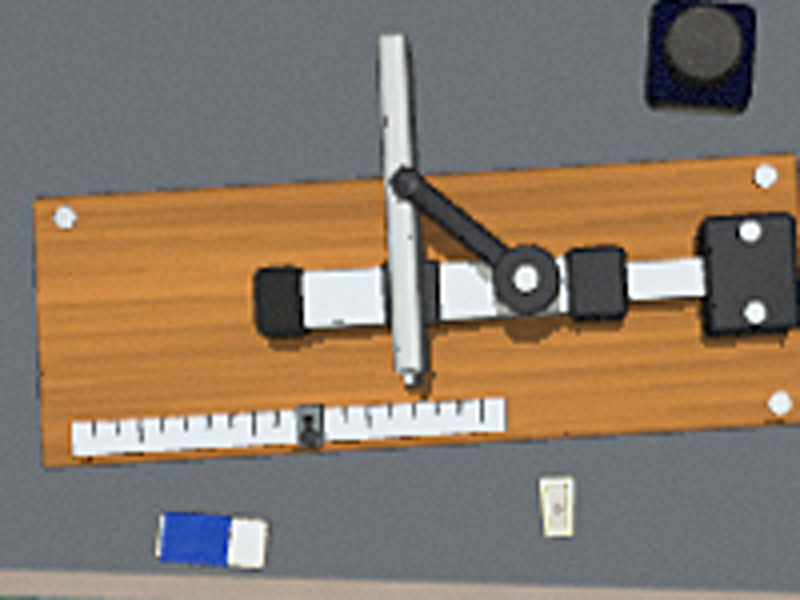

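```bash
cat >> h.py <<'E'
th=np.deg2rad(4.97);ex=np.array([np.cos(th),np.sin(th)]);ey=np.array([-ex[1],ex[0]]);O=np.array([.5185,-.0546])
def jig(W): p=(W[...,:2]-O)*1000; return np.stack([p@ex,p@ey,W[...,2]*1000],-1)
E
python3 - <<'E'
from h import *
for n in('top','scene'):
    J=jig(world(n,np.load(f'pics/{n}1.npy')))
    q=(abs(J[...,0]+50)<9)&(J[...,1]>20)&(J[...,1]<120)&(J[...,2]>21)
    p=J[q];v,u=np.nonzero(q);o=np.argsort(-p[:,2]);print(n,len(p));print(np.c_[u,v,p.round(1)][o][:22])
J=jig(world('top',np.load('pics/top1.npy')))
for nm,u,v in(('sleevecollar',251,215),('pointer',247,240),('ferrule',293,214),('tail',331,212),('sleeve',230,219),('cap',215,220),('levertip',246,190)):print(nm,J[v,u].round(1))
E
```

```text
top 29
[[219.  249.  -47.6  50.8  47.7]
 [220.  249.  -47.7  49.2  47.4]
 [219.  250.  -49.3  51.4  44.7]
 [220.  250.  -49.4  49.7  44.7]
 [221.  250.  -49.5  48.   44.1]
 [221.  249.  -47.8  48.3  41.7]
 [222.  249.  -47.8  48.2  30. ]
 [222.  250.  -49.5  48.4  29.6]
 [222.  255.  -58.1  49.   27.8]
 [222.  254.  -56.4  49.3  25.5]
 [220.  254.  -56.2  52.7  25.3]
 [221.  247.  -44.2  50.4  25.2]
 [221.  252.  -52.8  50.9  25. ]
 [220.  255.  -57.9  52.9  24.9]
 [222.  252.  -52.9  49.3  24. ]
 [223.  255.  -58.2  47.8  24. ]
 [222.  253.  -54.6  49.4  23.6]
 [220.  253.  -54.4  52.9  23.3]
 [223.  253.  -54.7  47.8  23. ]
 [225.  254.  -56.7  44.4  23. ]
 [221.  255.  -58.   51.4  22.9]
 [221.  254.  -56.3  51.4  22.7]]
scene 49
[[210.  216.  -48.5  53.   48.7]
 [210.  217.  -51.2  50.4  48.5]
 [209.  217.  -49.4  54.8  46.5]
 [209.  218.  -52.   52.4  46.1]
 [210.  218.  -50.   51.8  45.5]
 [209.  219.  -52.7  52.   44.4]
 [211.  218.  -46.7  52.5  43.9]
 [210.  219.  -49.7  52.4  43.1]
 [211.  219.  -47.6  51.8  42.3]
 [210.  220.  -51.2  51.   42. ]
 [211.  220.  -48.1  51.5  40.5]
 [210.  221.  -50.5  52.   39.3]
 [211.  221.  -47.6  52.2  38. ]
 [211.  222.  -49.6  50.5  37.2]
 [210.  222.  -49.2  53.5  36.2]
 [211.  223.  -50.2  50.1  35.5]
 [210.  223.  -49.6  53.3  34.3]
 [210.  224.  -50.7  52.4  32.8]
 [211.  224.  -47.9  52.5  31.6]
 [211.  225.  -49.8  50.8  30.8]
 [210.  225.  -49.7  53.6  29.9]
 [210.  226.  -49.4  54.2  27.5]]
sleevecollar [ 6.1 -6.4 52.9]
pointer [nan nan nan]
ferrule [  3.4 -77.   56.1]
tail [   2.9 -140.5   58.1]
sleeve [ 1.5 29.2 53.1]
cap [ 1.2 54.3 54.3]
levertip [ 43.2  -4.3 101.3]
```

step_arm(
  series=[
    [20, -35, 0, 0, 0, 0.122, 0],
    [20, -35, 0, 0, 0, 0.122, 0],
    [20, -35, 0, 0, 0, 0.122, 0],
    [20, -35, 0, 0, 0, 0.122, 0],
    [20, -35, 0, 0, 0, 0, 0],
    [20, -35, 0, 0, 0, 0, 0],
    [20, -35, 0, 0, 0, 0, 0],
    [20, -35, 0, 0, 0, 0, 0],
    [20, -35, 0, 0, 0, 0, 0],
    [20, -35, 0, 0, 0, 0, 0],
    [20, -35, 0, 0, 0, 0, 0],
    [20, -35, 0, 0, 0, 0, 0],
    [20, -35, 0, 0, 0, 0, 0],
    [20, -35, 0, 0, 0, 0, 0],
    [20, -35, 0, 0, 0, 0, 0],
    [20, -35, 0, 0, 0, 0, 0],
    [20, -35, -10, 0, 0, 0, 0],
    [12, -28, -10, 0, 0, 0, 0],
    [0, 0, 0, 0, 0, 0, 0],
    [0, 0, 0, 0, 0, 0, 0],
  ],
)

```text
clock: 2.1
tool_pos: [0.5959, -0.048, 0.218]
eef_rot: [-0.042, 0.999, 0.0, -0.001]
contact_force: [-0.1, 0.9, -0.1]
opening: 0.996
finger_force: 0.0
```

Mark is about 51 mm out, in line with the 50–95 mm range given. The arm is over the bar at jig x=78 mm, so I'll lower, close and check.

step_arm(
  series=[
    [0, 0, -30, 0, 0, 0, 0],
    [0, 0, -30, 0, 0, 0, 0],
    [0, 0, -30, 0, 0, 0, 0],
    [0, 0, -30, 0, 0, 0, 0],
    [0, 0, -20, 0, 0, 0, 0.3],
    [0, 0, -18, 0, 0, 0, 0.5],
    [0, 0, 0, 0, 0, 0, 0.7],
    [0, 0, 0, 0, 0, 0, 0.8],
    [0, 0, 0, 0, 0, 0, 1],
    [0, 0, 0, 0, 0, 0, 1],
    [0, 0, 0, 0, 0, 0, 1],
    [0, 0, 0, 0, 0, 0, 1],
  ],
  force=25,
)

```text
clock: 3.3
tool_pos: [0.5967, -0.0478, 0.0613]
eef_rot: [-0.043, 0.999, -0.0, 0.0]
contact_force: [1.1, -0.9, -0.1]
opening: 0.297
finger_force: 0.0
```

step_arm(
  series=[
    [0, 0, -1, 0, 0, 0, 1],
    [0, 0, 0, 0, 0, 0, 1],
    [0, 0, 0, 0, 0, 0, 1],
    [0, 0, 0, 0, 0, 0, 1],
    [0, 0, 0, 0, 0, 0, 1],
  ],
)

```text
clock: 3.8
tool_pos: [0.5963, -0.0475, 0.0597]
eef_rot: [-0.043, 0.999, 0.0, -0.0]
contact_force: [-0.9, 1.7, -0.2]
opening: 0.135
finger_force: 25.0
```

step_arm(
  series=[
    [-0.5, 6, 0, 0, 0, 0, 1],
    [-0.5, 6, 0, 0, 0, 0, 1],
    [-0.5, 6, 0, 0, 0, 0, 1],
    [-0.5, 6, 0, 0, 0, 0, 1],
    [-0.6, 6, 0, 0, 0, 0, 1],
    [-0.5, 6, 0, 0, 0, 0, 1],
    [-0.5, 6, 0, 0, 0, 0, 1],
    [-0.5, 6, 0, 0, 0, 0, 1],
    [0, 0, 0, 0, 0, 0, 1],
    [0, 0, 0, 0, 0, 0, 1],
    [0, 0, 0, 0, 0, 0, 1],
  ],
)

```text
clock: 4.9
tool_pos: [0.5924, -0.0025, 0.0597]
eef_rot: [-0.042, 0.999, -0.002, -0.0]
contact_force: [1.3, -4.0, 0.0]
opening: 0.131
finger_force: 25.0
```

Run:
```python
from h import *
t,d=snap('top','top2');c,ds=snap('scene','scene2')
a=cv2.resize(t[205:265,185:265],None,fx=7.5,fy=7.5,interpolation=cv2.INTER_CUBIC)[:300]
b=cv2.resize(c[180:245,170:250],None,fx=7.5,fy=7.5,interpolation=cv2.INTER_CUBIC)
a=cv2.resize(t[220:260,190:260],None,fx=8,fy=8,interpolation=cv2.INTER_CUBIC)
b=cv2.resize(c[190:240,180:250],None,fx=5,fy=5,interpolation=cv2.INTER_CUBIC)
b=cv2.copyMakeBorder(b,0,0,0,a.shape[1]-b.shape[1],cv2.BORDER_CONSTANT)
cv2.imwrite('pics/cmp2.png',np.vstack([a,b]))
J=jig(world('top',d))
q=(J[...,2]>80)&(J[...,2]<92)&(J[...,0]<0)&(J[...,0]>-40)&(J[...,1]>20)&(J[...,1]<80);print('bar top',len(J[q]),np.percentile(J[q],[2,50,98],axis=0).round(1))
Js=jig(world('scene',ds))
q=(Js[...,2]>25)&(Js[...,2]<53)&(Js[...,0]<-30)&(Js[...,0]>-60)&(Js[...,1]>25)&(Js[...,1]<75);v,u=np.nonzero(q);print(np.c_[u,v,Js[q].round(1)])
```

```text
Traceback (most recent call last):
IndexError: index -1 is out of bounds for axis 0 with size 0
```

View pics/cmp2.png

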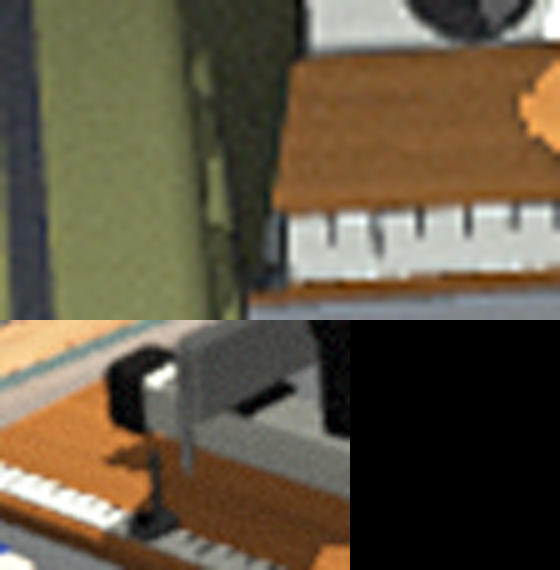

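The top view is blocked by the arm. The scene crop shows the blade at scene px ≈ (210.6, 218) and the pointer's lower part at ≈ (217.2, 216). I'll intersect those rays with the planes x=-50 and x=-37.

```bash
cat >> h.py <<'E'
def ray_x(u,v,x,n='scene'):
    k=r.get_calibration(n); K=np.array(k['intrinsics']);T=np.array(k['pose'])
    d=T[:3,:3]@[(u-K[0,2])/K[0,0],-(v-K[1,2])/K[1,1],-1]; c=T[:3,3]
    a=jig(c);b=jig(c+d)-a; return (a+b*(x-a[0])/b[0]).round(1)
E
python3 - <<'E'
from h import *
for v in(216,219,222):print('blade',v,ray_x(210.6,v,-50))
for v in(213,216,219):print('ptr',v,ray_x(217.2,v,-37))
a=cv2.imread('pics/scene1.png');b=cv2.imread('pics/scene2.png')
f=lambda i,u,v:cv2.resize(i[v:v+28,u:u+36],None,fx=10,fy=10,interpolation=cv2.INTER_CUBIC)
cv2.imwrite('pics/cmp3.png',np.vstack([np.hstack([f(a,200,205),f(a,228,205)]),np.hstack([f(b,200,205),f(b,228,205)])]))
E
```

```text
blade 216 [-50.   49.8  50.2]
blade 219 [-50.   50.5  43.7]
blade 222 [-50.   51.1  37.2]
ptr 213 [-37.   44.9  52.6]
ptr 216 [-37.   45.4  46.1]
ptr 219 [-37.   46.   39.6]
```

View pics/cmp3.png

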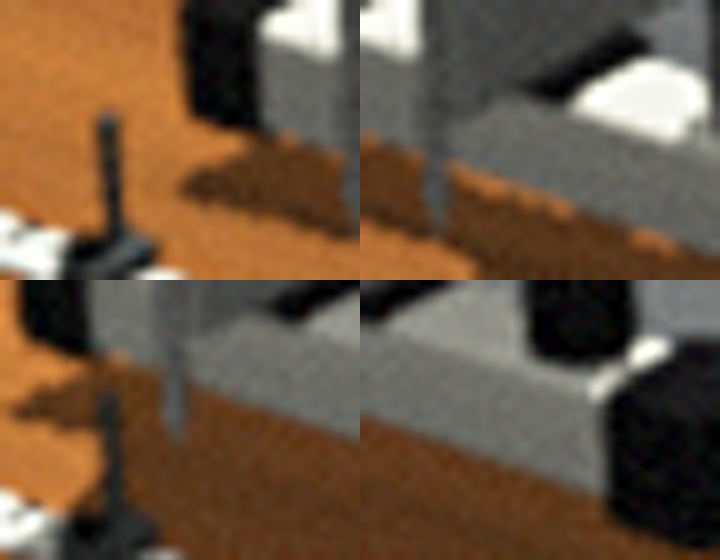

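The blade runs from u=210.35 at v=216.5 to u=210.95 at v=227.5. The pointer is at (235.15,224.5) with the leg in, and at (217.05,216.5) now.

Run:
```python
from h import *
print(ray_x(210.35,216.5,-50),ray_x(210.65,222,-50),ray_x(210.95,227.5,-50),'p0',ray_x(235.15,224.5,-37),'p1',ray_x(217.05,216.5,-37),ray_x(217.15,219.5,-37))
```

```text
[-50.   50.6  49. ] [-50.   51.   37.2] [-50.   51.3  25.4] p0 [-37.    1.3  41.2] p1 [-37.   45.9  44.9] [-37.   46.2  38.5]
```

step_arm(
  series=[
    [-0.2, 2.5, 0, 0, 0, 0, 1],
    [-0.2, 2.6, 0, 0, 0, 0, 1],
    [0, 0, 0, 0, 0, 0, 1],
    [0, 0, 0, 0, 0, 0, 1],
  ],
  force=14,
)

```text
clock: 5.4
tool_pos: [0.592, 0.0024, 0.0597]
eef_rot: [-0.042, 0.999, -0.002, -0.0]
contact_force: [0.6, -5.9, 0.5]
opening: 0.138
finger_force: 14.0
```

step_arm(
  series=[
    [-3, -0.26, 0, 0, 0, 0, 1],
    [-3, -0.26, 0, 0, 0, 0, 1],
    [-3, -0.26, 0, 0, 0, 0, 1],
    [-3, -0.26, 0, 0, 0, 0, 1],
    [0, 0, 0, 0, 0, 0, 1],
  ],
)

```text
clock: 5.9
tool_pos: [0.5892, 0.0027, 0.0609]
eef_rot: [-0.042, 0.999, -0.0, 0.009]
contact_force: [16.5, -4.6, -11.3]
opening: 0.133
finger_force: 14.0
```

Friction holds the pads at 14 N, so I'll ease the grip and watch y.

step_arm(
  series=[
    [0, 0, 0, 0, 0, 0, 1],
    [0, 0, 0, 0, 0, 0, 1],
  ],
  force=8,
)

```text
clock: 6.1
tool_pos: [0.5875, 0.0025, 0.0611]
eef_rot: [-0.042, 0.999, -0.001, 0.007]
contact_force: [12.2, -5.3, -2.7]
opening: 0.136
finger_force: 8.0
```

step_arm(
  series=[
    [-3, -0.26, 0, 0, 0, 0, 1],
    [-3, -0.26, 0, 0, 0, 0, 1],
    [-3, -0.26, 0, 0, 0, 0, 1],
    [0, 0, 0, 0, 0, 0, 1],
  ],
)

```text
clock: 6.5
tool_pos: [0.5785, 0.0017, 0.0617]
eef_rot: [-0.042, 0.999, -0.001, 0.007]
contact_force: [11.7, -4.8, 0.7]
opening: 0.134
finger_force: 8.0
```

step_arm(
  series=[
    [-3, -0.28, 0, 0, 0, 0, 1],
    [-3, -0.28, 0, 0, 0, 0, 1],
    [-3, -0.28, 0, 0, 0, 0, 1],
    [-3, -0.28, 0, 0, 0, 0, 1],
    [-3, -0.28, 0, 0, 0, 0, 1],
    [-3, -0.28, 0, 0, 0, 0, 1],
    [-3, -0.28, 0, 0, 0, 0, 1],
    [-3, -0.28, 0, 0, 0, 0, 1],
    [-3, -0.28, 0, 0, 0, 0, 1],
    [-3, -0.28, 0, 0, 0, 0, 1],
  ],
)

```text
clock: 7.5
tool_pos: [0.5503, -0.0, 0.062]
eef_rot: [-0.042, 0.999, 0.0, 0.009]
contact_force: [13.5, -4.8, 1.6]
opening: 0.197
finger_force: 9.5
```

The opening has grown from 12 to 17 mm because the slanted lever is spreading the fingers. I'll firm up the grip.

step_arm(
  series=[
    [0, 0, 0, 0, 0, 0, 1],
    [0, 0, 0, 0, 0, 0, 1],
  ],
  force=14,
)

```text
clock: 7.7
tool_pos: [0.5503, -0.0002, 0.062]
eef_rot: [-0.042, 0.999, -0.0, 0.009]
contact_force: [13.0, -3.2, 2.0]
opening: 0.195
finger_force: 15.1
```

Run:
```python
from h import *
b,_=snap('scene','scene4')
cv2.imwrite('pics/cmp4.png',cv2.resize(b[165:240,195:295],None,fx=8,fy=8,interpolation=cv2.INTER_CUBIC))
```

```text
(no output)
```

View pics/cmp4.png

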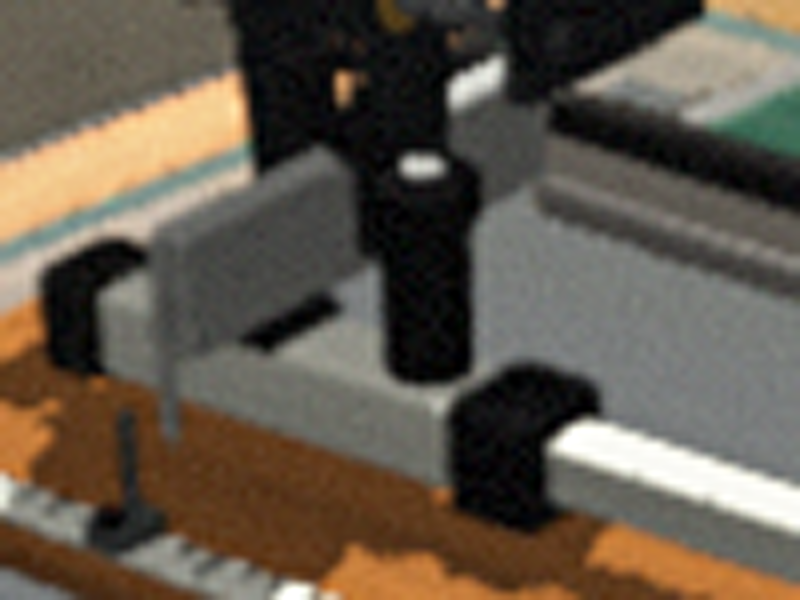

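The picture shows the pointer at (215.7,216), about 1.6 mm short. The lever, at roughly 0.48 rad, has its tip caught between the spread fingers. I'll back off along the bar so the fingers reclose, then push again with the +y finger on the lever's side.

step_arm(
  series=[
    [3, 0.26, 0, 0, 0, 0, 1],
    [3, 0.26, 0, 0, 0, 0, 1],
    [3, 0.26, 0, 0, 0, 0, 1],
    [3, 0.26, 0, 0, 0, 0, 1],
    [3, 0.26, 0, 0, 0, 0, 1],
    [3, 0.26, 0, 0, 0, 0, 1],
    [3, 0.26, 0, 0, 0, 0, 1],
    [3, 0.26, 0, 0, 0, 0, 1],
    [3, 0.26, 0, 0, 0, 0, 1],
    [0, 0, 0, 0, 0, 0, 1],
  ],
  force=8,
)

```text
clock: 8.75
tool_pos: [0.562, -0.0018, 0.0587]
eef_rot: [-0.042, 0.999, -0.004, -0.006]
contact_force: [-8.5, -7.2, 4.2]
opening: 0.134
finger_force: 8.0
```

step_arm(
  series=[
    [0, 1.5, 0, 0, 0, 0, 1],
    [-3, -0.26, 0, 0, 0, 0, 1],
    [-3, -0.26, 0, 0, 0, 0, 1],
    [-3, -0.26, 0, 0, 0, 0, 1],
    [-3, -0.26, 0, 0, 0, 0, 1],
    [-3, -0.26, 0, 0, 0, 0, 1],
    [-3, -0.26, 0, 0, 0, 0, 1],
    [-3, -0.26, 0, 0, 0, 0, 1],
    [-3, -0.26, 0, 0, 0, 0, 1],
  ],
  force=9,
)

```text
clock: 9.65
tool_pos: [0.5526, 0.0015, 0.061]
eef_rot: [-0.042, 0.999, 0.0, 0.008]
contact_force: [14.6, -4.9, -5.1]
opening: 0.186
finger_force: 9.8
```

Spread again to 16 mm, so I need a brightened look at the lever against the fingers.

Run:
```python
from h import *
t,d=snap('top','top5');b,_=snap('scene','scene5')
g=lambda i:(255*(i/255.)**.45).astype(np.uint8)
A=cv2.resize(g(b[145:215,205:275]),(560,560),interpolation=cv2.INTER_CUBIC)[:560]
B=cv2.resize(g(t[140:280,170:310]),(560,560),interpolation=cv2.INTER_CUBIC)
cv2.imwrite('pics/cmp5.png',cv2.resize(np.hstack([A,B]),(800,400),interpolation=cv2.INTER_AREA))
J=jig(world('top',d));q=(J[...,2]>88)&(J[...,2]<106)&(J[...,1]>-20)&(J[...,1]<80)&(abs(J[...,0])<60)
print(q.sum());print(J[q].round(0)[::3].tolist())
```

```text
254
[[14.0, 15.0, 98.0], [13.0, 3.0, 103.0], [13.0, -1.0, 105.0], [13.0, -6.0, 103.0], [12.0, 13.0, 99.0], [12.0, 8.0, 104.0], [11.0, 3.0, 104.0], [11.0, -1.0, 104.0], [11.0, -6.0, 103.0], [11.0, 13.0, 102.0], [10.0, 9.0, 100.0], [10.0, 4.0, 103.0], [10.0, -1.0, 104.0], [9.0, -6.0, 102.0], [9.0, 17.0, 101.0], [9.0, 12.0, 101.0], [9.0, 7.0, 103.0], [8.0, 2.0, 104.0], [8.0, -3.0, 104.0], [8.0, -7.0, 103.0], [8.0, -12.0, 99.0], [7.0, 12.0, 101.0], [7.0, 7.0, 101.0], [7.0, 2.0, 101.0], [7.0, -2.0, 100.0], [6.0, -7.0, 101.0], [6.0, -12.0, 102.0], [6.0, 13.0, 102.0], [5.0, 9.0, 103.0], [5.0, 4.0, 102.0], [5.0, -1.0, 105.0], [5.0, -6.0, 102.0], [4.0, -10.0, 103.0], [5.0, 19.0, 98.0], [4.0, 14.0, 99.0], [4.0, 9.0, 103.0], [3.0, 1.0, 103.0], [3.0, -4.0, 105.0], [3.0, -9.0, 104.0], [3.0, -13.0, 101.0], [2.0, 12.0, 104.0], [2.0, 7.0, 101.0], [2.0, 1.0, 104.0], [2.0, -4.0, 104.0], [1.0, -9.0, 104.0], [1.0, -14.0, 104.0], [1.0, 10.0, 103.0], [1.0, 6.0, 102.0], [0.0, 1.0, 105.0], [-0.0, -5.0, 103.0], [-0.0, -10.0, 103.0], [-1.0, 10.0, 103.0], [-1.0, 6.0, 103.0], [-1.0, 1.0, 104.0], [-2.0, -4.0, 103.0], [-2.0, -9.0, 105.0], [-2.0, -13.0, 103.0], [-2.0, 9.0, 104.0], [-3.0, 4.0, 104.0], [-3.0, -2.0, 102.0], [-3.0, -7.0, 105.0], [-3.0, -13.0, 97.0], [-4.0, 9.0, 102.0], [-4.0, 5.0, 101.0], [-5.0, -0.0, 103.0], [-5.0, -5.0, 102.0], [-5.0, -10.0, 103.0], [-6.0, 9.0, 103.0], [-6.0, 5.0, 101.0], [-6.0, -1.0, 105.0], [-6.0, -5.0, 103.0], [-7.0, -10.0, 104.0], [-7.0, 8.0, 103.0], [-7.0, 3.0, 101.0], [-8.0, -2.0, 101.0], [-8.0, -6.0, 102.0], [-9.0, 10.0, 101.0], [-9.0, 5.0, 102.0], [-9.0, -0.0, 102.0], [-10.0, -5.0, 105.0], [-11.0, 6.0, 103.0], [-11.0, 2.0, 100.0], [-11.0, -3.0, 101.0], [-12.0, 2.0, 100.0], [-12.0, 45.0, 88.0]]
```

View pics/cmp5.png

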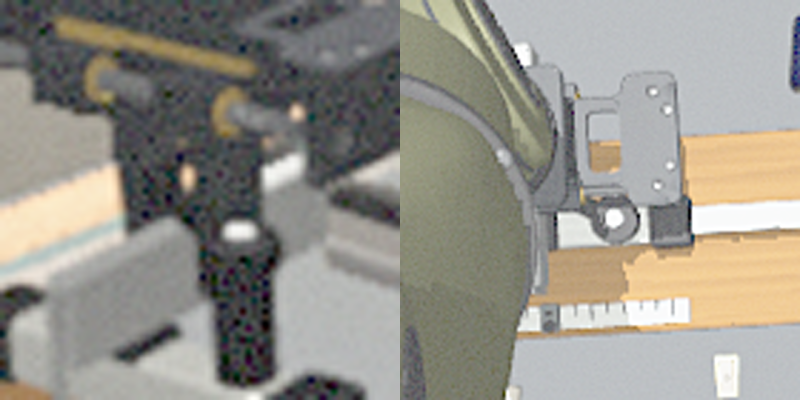

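The top crop shows the hub at (615,218) and the lever still about 30° open, with its tip (jig y≈+9) trapped inside the gap. I'll hold a wider gap of about 28 mm: the spring keeps the bar on the -y finger, and moving the TCP forward keeps the leg at the mark. The -y finger then pushes the lever shut, and I regrip after.

step_arm(
  series=[
    [0, 0.4, 0, 0, 0, 0, 0.8],
    [0, 0.9, 0, 0, 0, 0, 0.78],
    [0, 0.9, 0, 0, 0, 0, 0.76],
    [0, 0.9, 0, 0, 0, 0, 0.74],
    [0, 0.9, 0, 0, 0, 0, 0.72],
    [0, 0.9, 0, 0, 0, 0, 0.7],
    [0, 0.9, 0, 0, 0, 0, 0.68],
    [0, 0, 0, 0, 0, 0, 0.68],
    [0, 0, 0, 0, 0, 0, 0.68],
  ],
  force=20,
)

```text
clock: 10.65
tool_pos: [0.5488, 0.0064, 0.061]
eef_rot: [-0.042, 0.999, -0.001, 0.005]
contact_force: [7.6, -5.0, 0.9]
opening: 0.321
finger_force: 4.4
```

step_arm(
  series=[
    [-3, -0.26, 0, 0, 0, 0, 0.68],
    [-3, -0.26, 0, 0, 0, 0, 0.68],
    [-3, -0.26, 0, 0, 0, 0, 0.68],
    [-3, -0.26, 0, 0, 0, 0, 0.68],
    [-3, -0.26, 0, 0, 0, 0, 0.68],
    [-2, -0.17, 0, 0, 0, 0, 0.68],
    [0, 0, 0, 0, 0, 0, 0.68],
  ],
)

```text
clock: 11.35
tool_pos: [0.5339, 0.0053, 0.0613]
eef_rot: [-0.042, 0.999, -0.001, 0.007]
contact_force: [11.1, -5.8, 0.8]
opening: 0.324
finger_force: 6.2
```

step_arm(
  series=[
    [-2, -0.17, 0, 0, 0, 0, 0.68],
    [-2, -0.17, 0, 0, 0, 0, 0.68],
    [-2, -0.17, 0, 0, 0, 0, 0.68],
    [0, 0, 0, 0, 0, 0, 0.68],
  ],
)

```text
clock: 11.75
tool_pos: [0.5309, 0.0056, 0.0615]
eef_rot: [-0.043, 0.999, 0.0, 0.009]
contact_force: [16.6, -6.1, -3.8]
opening: 0.321
finger_force: 12.3
```

step_arm(
  series=[
    [-2, -0.17, 0, 0, 0, 0, 0.68],
    [-2, -0.17, 0, 0, 0, 0, 0.68],
    [0, 0, 0, 0, 0, 0, 0.68],
    [0, 0, 0, 0, 0, 0, 0.68],
  ],
)

```text
clock: 12.15
tool_pos: [0.5308, 0.0063, 0.0616]
eef_rot: [-0.043, 0.999, 0.001, 0.013]
contact_force: [21.7, -3.9, -8.2]
opening: 0.32
finger_force: 18.4
```

```bash
cat > look.py <<'E'
import sys
from h import *
k=sys.argv[1]
t,d=snap('top','top'+k);b,_=snap('scene','scene'+k)
g=lambda i:(255*(i/255.)**.5).astype(np.uint8)
A=cv2.resize(b[195:235,195:235],(400,400),interpolation=cv2.INTER_CUBIC)
B=cv2.resize(g(t[180:240,220:280]),(400,400),interpolation=cv2.INTER_CUBIC)
cv2.imwrite(f'pics/cmp{k}.png',np.hstack([A,B]))
J=jig(world('top',d))
for y in(15,18,21,24,28):
    q=(J[...,2]>90)&(J[...,2]<106)&(abs(J[...,1]-y)<2)&(abs(J[...,0])<30)
    if q.any():print(y,J[q][:,0].min().round(1),J[q][:,0].max().round(1),q.sum())
q=(J[...,2]>97)&(J[...,2]<106)&(abs(J[...,1])<13)&(abs(J[...,0])<16);print('hub',(J[q].min(0)+J[q].max(0))/2)
E
python3 look.py 6
```

```text
15 4.1 6.0 6
18 4.5 6.0 2
hub [  1.29596009   5.83345714 101.54471692]
```

View pics/cmp6.png

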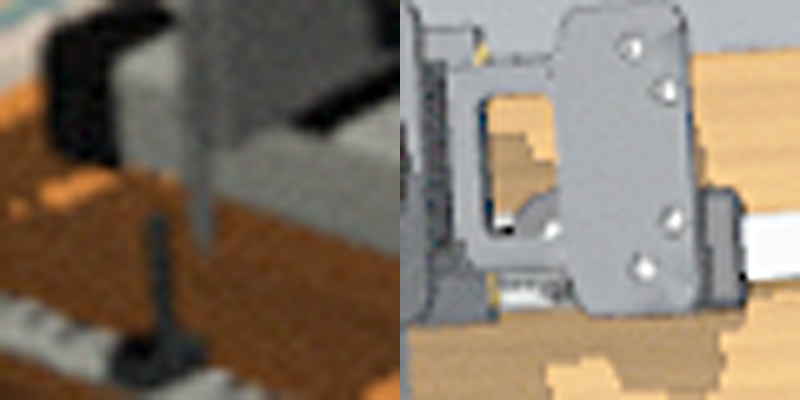

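The pointer is at u≈214.85, which is level with the mark to about 1 mm. The lever's side edge lies about 5.5 mm from the axis, so it is closed. I'll relieve the push a little, then reclose while moving the TCP back so the leg stays put.

step_arm(
  series=[
    [4, 0.35, 0, 0, 0, 0, 0.68],
    [4, 0.35, 0, 0, 0, 0, 0.68],
    [4, 0.35, 0, 0, 0, 0, 0.68],
    [1, 0.1, 0, 0, 0, 0, 0.68],
    [0, 0, 0, 0, 0, 0, 0.68],
  ],
)

```text
clock: 12.75
tool_pos: [0.5311, 0.0046, 0.0603]
eef_rot: [-0.042, 0.999, -0.002, 0.001]
contact_force: [1.7, -5.3, 3.4]
opening: 0.323
finger_force: 2.8
```

step_arm(
  series=[
    [3, 1, 0, 0, 0, 0, 0.68],
    [2, 0.2, 0, 0, 0, 0, 0.68],
    [0, -0.9, 0, 0, 0, 0, 0.7],
    [0, -0.9, 0, 0, 0, 0, 0.72],
    [0, -0.9, 0, 0, 0, 0, 0.74],
    [0, -0.9, 0, 0, 0, 0, 0.76],
    [0, -0.9, 0, 0, 0, 0, 0.78],
    [0, -0.9, 0, 0, 0, 0, 0.8],
    [0, -0.9, 0, 0, 0, 0, 0.82],
    [0, -0.9, 0, 0, 0, 0, 0.84],
    [0, -0.9, 0, 0, 0, 0, 0.86],
    [0, 0, 0, 0, 0, 0, 1],
    [0, 0, 0, 0, 0, 0, 1],
  ],
)

```text
clock: 14.05
tool_pos: [0.5335, -0.0033, 0.0596]
eef_rot: [-0.042, 0.999, -0.002, -0.002]
contact_force: [-2.4, -6.5, 1.0]
opening: 0.134
finger_force: 20.0
```

step_arm(
  series=[
    [0, 0.9, 0, 0, 0, 0, 1],
    [0, 0, 0, 0, 0, 0, 1],
    [0, 0, 0, 0, 0, 0, 1],
    [0, 0, 0, 0, 0, 0, 1],
  ],
)

```text
clock: 14.45
tool_pos: [0.5333, -0.0023, 0.0596]
eef_rot: [-0.042, 0.999, -0.003, -0.002]
contact_force: [-1.7, -5.6, 1.6]
opening: 0.133
finger_force: 20.0
```

```bash
python3 look.py 7
```

```text
hub [  1.30074509   0.61669395 101.59552244]
```

View pics/cmp7.png

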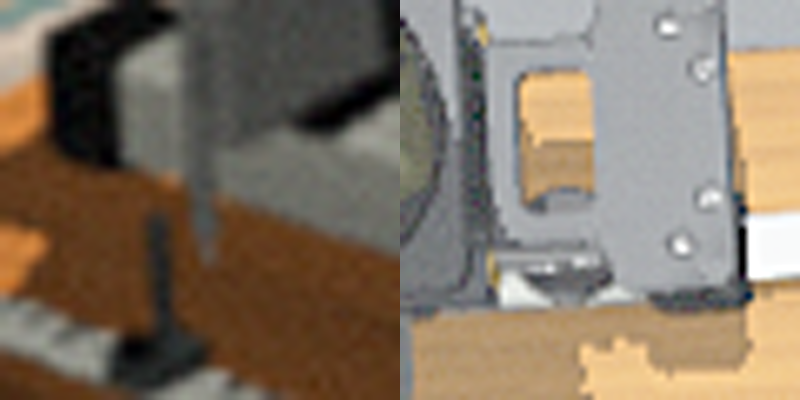

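The pointer is still level (u≈215.0). One gentle confirming push on the lever with the grip closed.

step_arm(
  series=[
    [-2, -0.17, 0, 0, 0, 0, 1],
    [-2, -0.17, 0, 0, 0, 0, 1],
    [-2, -0.17, 0, 0, 0, 0, 1],
    [-2, -0.17, 0, 0, 0, 0, 1],
    [-2, -0.17, 0, 0, 0, 0, 1],
    [0, 0, 0, 0, 0, 0, 1],
  ],
  force=10,
)

```text
clock: 15.15
tool_pos: [0.5317, -0.0012, 0.0603]
eef_rot: [-0.042, 0.999, -0.0, 0.006]
contact_force: [12.0, -5.2, -8.4]
opening: 0.135
finger_force: 10.6
```

step_arm(
  series=[
    [-2, -0.17, 0, 0, 0, 0, 1],
    [-2, -0.17, 0, 0, 0, 0, 1],
    [-2, -0.17, 0, 0, 0, 0, 1],
    [0, 0, 0, 0, 0, 0, 1],
  ],
)

```text
clock: 15.55
tool_pos: [0.5313, -0.0003, 0.0606]
eef_rot: [-0.042, 0.999, 0.001, 0.011]
contact_force: [22.6, -4.4, -16.7]
opening: 0.136
finger_force: 21.7
```

The push meets a hard stop at x=0.531, where the closed lever should stop it. I'll relieve it and bring y back to the mark.

step_arm(
  series=[
    [4, 0.35, 0, 0, 0, 0, 1],
    [4, 0.35, 0, 0, 0, 0, 1],
    [3, 0.25, 0, 0, 0, 0, 1],
    [0, 0, 0, 0, 0, 0, 1],
    [0, 0, 0, 0, 0, 0, 1],
  ],
  force=20,
)

```text
clock: 16.05
tool_pos: [0.5314, -0.0018, 0.0605]
eef_rot: [-0.042, 0.999, -0.002, 0.001]
contact_force: [1.5, -5.6, 4.5]
opening: 0.13
finger_force: 20.2
```

step_arm(
  series=[
    [0, -0.9, 0, 0, 0, 0, 1],
    [0, 0, 0, 0, 0, 0, 1],
    [0, 0, 0, 0, 0, 0, 1],
    [0, 0, 0, 0, 0, 0, 1],
    [0, 0, 0, 0, 0, 0, 1],
  ],
)

```text
clock: 16.55
tool_pos: [0.5315, -0.0027, 0.0605]
eef_rot: [-0.042, 0.999, -0.002, 0.001]
contact_force: [2.0, -6.4, 4.3]
opening: 0.136
finger_force: 20.2
```

```bash
python3 look.py 8
python3 - <<'E'
from h import *
s=r.get_state();print(s['tool_pos'],s['finger_force'])
b=cv2.imread('pics/scene8.png')
f=lambda u,v:cv2.resize(b[v:v+26,u:u+30],None,fx=20,fy=20,interpolation=cv2.INTER_CUBIC)
cv2.imwrite('pics/cmp9.png',f(202,205))
E
```

```text
hub [  1.28230171   0.11632958 101.43212216]
[ 0.53148496 -0.00271725  0.06048422] 20.220841686787026
```

View pics/cmp9.png

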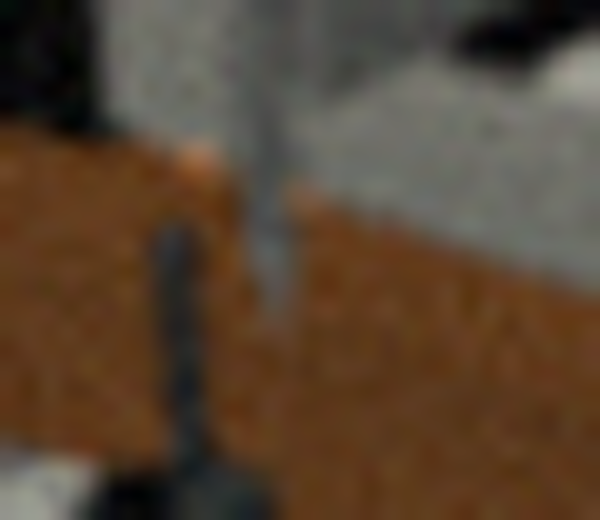

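The pointer (≈215.1, 217.5) works out at y≈51.0 against the blade's ≈50.8, so it is level. The grip is firm at 20 N and the lever is against its stop.

```bash
python3 -c "
from plant import r
print(r.finish_job())"
```

```text
the job is handed in; nothing more can be done
None
```

The job is handed in: the leg is gripped at 20 N with its pointer within about 0.5 mm of the mark, and the lever is pushed closed onto its stop. For about 3.5 s while closing the lever, the bar was held only by one finger against the spring, because the lever's tip had jammed between the closed fingers; the pointer stayed within about 2 to 3 mm of the mark from then on.

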